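# Tip the baked rusks from the oven tray into the dish

### The arm

A 7-joint arm with a two-finger parallel gripper is mounted at the origin on the work surface. World frame = base frame: x ahead of the robot, y to its left, z up, the work surface at z = 0. Lengths are in m, angles in rad, forces in N, time in s.
With the tool pointing down it reaches from about 0.4 to 0.85 m from the base axis. Payload 4.5 kg.
Tool frame: the origin (TCP) lies at the very end of the fingers, on their centre line; the grasp point (between the pads) lies 19 mm behind it; z points along the fingers, y is the line along which they close (so a half turn about z gives the same grasp; the last joint's range is limited). The gripper opens to 88 mm and grips with 3 to 60 N. Pads are 18 mm wide; open, the fingers measure 123 mm over their backs; the gripper's body (75 mm by 187 mm) begins 45 mm behind the grasp point.
Start: joints at [1.342, 0.689, -0.195, 1.565, 0.157, 0.902, -0.215], TCP at [0.162, -0.604, 0.239] pointing down, gripper open.
Joint ranges: [-3.01, 3.01], [-0.46, 2.08], [-1.47, 1.51], [0.13, 2.56], [-1, 4.14], [0.04, 2.09], [-2.66, 2.66]. Speed limits (rad/s): [2.57, 2.57, 3.14, 3.14, 3.14, 3.14, 3.14].

### API

Orientations are given as a unit quaternion [x, y, z, w].
In Python, from plant import r gives the robot as it stands. The module is installed in compiled form; this text tells all that it offers.
- The arm moves only by the shell command python3 -m pendant 'ROWS' [FORCE]. ROWS is JSON, one flat list of numbers, 7 for each row, row after row: the opening, from 0 (shut) to 1 (fully open), then the shift along the tool's x, y, z scaled (see below), then the turn, a rotation vector about the tool's x, y, z scaled (see below). A call has 1 to 12 rows; each row is the pose to reach, as a shift and turn from the pose commanded when the call began, along the tool's axes at that moment; what a row does not reach only later rows make up. The controller multiplies each number of a shift by 0.15 m and each number of a turn by pi/2 rad. A row lasts 1/10 s, in which the tool goes at most 50 mm and 8.59 degrees, less where a joint would pass 70% of its speed; a pose out of reach is approached as far as the arm can. A call with a number of a shift or a turn outside -1 to 1 is refused whole. A call with a gripper value outside its range is refused whole. The fingers move at their own pace and stop on an object; FORCE is the grip in N (left out, the last holds). Time passes only in rows, so rows that repeat a pose let the fingers close. It gives the time, the measured TCP pose, the force, the opening and the grip force at its end, in the units of the state.
- r.get_state(): the state, without advancing time (a new reading comes with each control period).
- r.snapshot(name): name is "side" or "top" or "wrist"; returns a dict with "img" (400x640x3 uint8, red, green, blue), "mtx" (3x3 intrinsics, pixels), "k1" (the pictures are not rectified: a ray, as slopes to the right and down, at radius r is drawn at 1 + k1 r^2 times it, then the intrinsics apply), "cam_to_world" (4x4, takes a point from camera to world coordinates). Camera axes: x right, y up, looking along -z (the intrinsics and any distortion apply to the point x, -y, -z); pixel columns grow to the right and rows downward; lengths in m; the calibration is good to about 2 mm. A picture is of the moment at which its call begins. There is no depth.
- r.finish_job(): hands the job in; it is judged then, once.
The state is a dict: "clock": time; "q": joint angles; "qd": joint speeds; "joint_torque": joint torques, N m; "tool_pos": TCP position; "eef_rot": TCP orientation; "contact_force": force on the tool from outside, world axes, zero at the start; "moment": the same for the moment, N m; "opening": opening from 0.0 (shut) to 1.0 (fully open); "finger_force": force on a finger pad.
Only numpy, scipy, OpenCV 4.12 (cv2) and the standard library are available. Lean on these libraries where they do the work, as an engineer would, in place of code of your own. Each camera call takes 0.05 s, during which the arm holds its last target. There are 200 camera calls.

### The job

The tray of rusks stands half out of the toaster oven with its end handle still inside: bring it out (the upright lugs on its long sides are there to hold it by) and set it down on the black trivet with all three rusks still on it, and let go. Then take the tray by its end handle, and tip it over its open end so that all three rusks slide into the white square dish. Put the empty tray back on the trivet, lying flat and about centred, and leave the dish and everything else on the counter where they stand.

Things in the scene. Friction and masses are not known exactly. Their poses are not given: they have to be found in the camera images.
- tray: stainless steel baking tray, 0.28 kg: flat floor 150 mm (x) by 124 mm (y), 4 mm thick. Rims 3 mm thick and 26 mm high on both long sides and at the tail (-x); the nose (+x end) is open, without a rim. Origin: centre of the floor's underside, z up. It starts level on the oven floor and lowered door, at z = 45 mm, nose pointing out of the oven. With its handle it is 194 mm long
- tray_handle (a point): top middle of the tail handle: an upright plate 9 mm thick (tray x), 84 mm long (tray y), from 12 to 46 mm above the tray's underside, centred 114.5 mm behind the tray's origin; 35 mm are free between it and the tail rim, except for two struts at y = +-39 mm. Axes as the tray
- tray_lug_left (a point): top middle of the lug on the +y side: upright plate 8 mm thick (tray y), 44 mm long (tray x), top 47 mm above the tray's underside, standing on the rim at tray (-8, +66) mm. Axes as the tray
- tray_lug_right (a point): the same lug on the -y side, at tray (-8, -66) mm. Axes as the tray
- tray_nose (a point): middle of the open nose edge, on the floor's upper face, 75 mm ahead of the tray's origin
- rusk0: dry baked rusk, tan rounded block 60 x 30 x 22 mm (x, y, z), 35 g, one of three alike, lying on the tray. Origin: its middle, 11 mm above its underside; z up
- rusk1: dry baked rusk, tan rounded block 60 x 30 x 22 mm (x, y, z), 35 g, one of three alike, lying on the tray. Origin: its middle, 11 mm above its underside; z up
- rusk2: dry baked rusk, tan rounded block 60 x 30 x 22 mm (x, y, z), 35 g, one of three alike, lying on the tray. Origin: its middle, 11 mm above its underside; z up
- trivet: round black plastic trivet, 170 mm across, 12 mm high, fixed. Origin: centre of its underside on the counter
- dish: white ceramic dish, open on top, 170 x 170 mm, 55 mm high, walls 6 mm, 0.8 kg, loose. Origin: centre of its underside; x and y square to its walls
- oven: toaster oven with chrome trim, fixed, 240 mm deep (x), 360 mm wide (y), 210 mm high. Origin: centre of its underside (door not counted); its front (-x) faces across the counter, towards the trivet. The door is lowered flat: its top, level with the oven floor at z = 45 mm, reaches 150 mm out from the front. The mouth spans y = -102 to +168 mm and z = 45 to 195 mm
- ramekin: clear glass ramekin, 90 mm across the rim, 45 mm high; bystander. It and the dish may stand either way round. Origin: centre of the underside
- side_plate: white ceramic side plate, 150 mm across, 18 mm high; bystander. Origin: centre of the underside
- spatula: red hard silicone spatula, 260 mm long, lying on the counter; bystander. Lies along its x axis
- mug: blue-glazed mug, 84 mm across, 95 mm high; bystander. Origin: centre of the underside
- oil: green glass oil bottle, 64 mm across, 210 mm high; bystander. Origin: centre of the underside
- jar: amber glass jar with steel lid, 80 mm across, 110 mm high; bystander. Origin: centre of the underside
Not all that is in view belongs to the job. What is shaped like the rusk2 but green is not meant.

How it is judged:
By the outcome, as a careful person would: the job done as asked, in the order asked, and still so for the second after the job is handed in, with the robot touching nothing.
It also fails if it takes over 61 s, if anything falls off the work surface, if the arm or the gripper's body presses on something with over 40 N, if the wrist force passes 120 N, or if a joint passes its speed limit or range.

## Working session

There is one attempt and no reset: what is moved stays moved. The work goes in short steps, Python scripts to look and compute and a shell command to move; the robot and the scene stay as the last step left them, time stands still between calls to the robot, and variables do not carry over. Pictures are saved under pics/ and viewed, at most 10 in all, crops included, and the job is handed in when it is done.

```bash
mkdir -p pics; cat > h.py <<'E'
import numpy as np, cv2, json
from plant import r
from scipy.spatial.transform import Rotation as R
def snap(n,f):
    s=r.snapshot(n); cv2.imwrite('pics/'+f+'.png',s['img'][:,:,::-1]); np.savez('pics/'+f+'.npz',**{k:s[k] for k in('img','mtx','k1','cam_to_world')}); return s
def load(f): return np.load('pics/'+f+'.npz')
def pix(s,P):
    T=np.array(s['cam_to_world']);p=(np.atleast_2d(P)-T[:3,3])@T[:3,:3]
    a=np.c_[p[:,0]/-p[:,2],-p[:,1]/-p[:,2]];a=a*(1+s['k1']*(a**2).sum(1,keepdims=True));K=s['mtx']
    return np.c_[a[:,0]*K[0,0]+K[0,2],a[:,1]*K[1,1]+K[1,2]]
def world(s,uv,z):
    K=s['mtx'];T=np.array(s['cam_to_world']);uv=np.atleast_2d(uv).astype(float)
    d=np.c_[(uv[:,0]-K[0,2])/K[0,0],(uv[:,1]-K[1,2])/K[1,1]];a=d.copy()
    for _ in range(30):a=d/(1+s['k1']*(a**2).sum(1,keepdims=True))
    D=np.c_[a[:,0],-a[:,1],-np.ones(len(a))]@T[:3,:3].T;o=T[:3,3]
    return o+D*((z-o[2])/D[:,2])[:,None]
def st():
    s=r.get_state();print(round(s['clock'],2),np.round(s['tool_pos'],4),np.round(s['eef_rot'],4),'q',np.round(s['q'],2),'F',np.round(s['contact_force'],1),'op',round(s['opening'],3),s['finger_force']);return s
def rel(pos,rot):
    "shift & turn scaled to reach TCP pos & Rotation from the measured pose"
    s=r.get_state();R0=R.from_quat(s['eef_rot'])
    print('shift',np.round(R0.inv().apply(np.array(pos)-s['tool_pos'])/.15,3),'turn',np.round((R0.inv()*rot).as_rotvec()/(np.pi/2),3))
E
python3 - <<'E'
from h import *
s=st();print(R.from_quat(s['eef_rot']).as_matrix().round(3))
for n in('side','top'):
    a=snap(n,n+'0');print(n,a['k1'],np.array(a['cam_to_world']).round(3).tolist())
a=cv2.imread('pics/side0.png');b=cv2.imread('pics/top0.png')
cv2.imwrite('pics/s.png',a)
E
```

```text
0.0 [ 0.1621 -0.6029  0.2379] [ 9.914e-01  1.311e-01 -2.000e-04 -9.000e-04] q [ 1.34  0.69 -0.19  1.57  0.16  0.9  -0.22] F [ 0.4 -1.   0.1] op 0.999 0.0
[[ 0.966  0.26  -0.001]
 [ 0.26  -0.966  0.002]
 [-0.    -0.002 -1.   ]]
side -0.07609425737655047 [[0.982, 0.114, -0.148, 0.324], [-0.185, 0.685, -0.705, -0.974], [0.021, 0.72, 0.694, 1.085], [0.0, 0.0, 0.0, 1.0]]
top -0.04056860935644949 [[0.004, 0.997, -0.077, 0.445], [-1.0, 0.002, -0.014, 0.006], [-0.014, 0.077, 0.997, 1.348], [0.0, 0.0, 0.0, 1.0]]
```

View pics/top0.png

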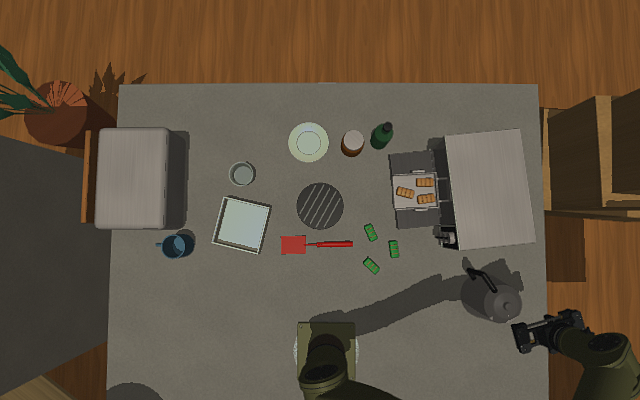

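View pics/side0.png

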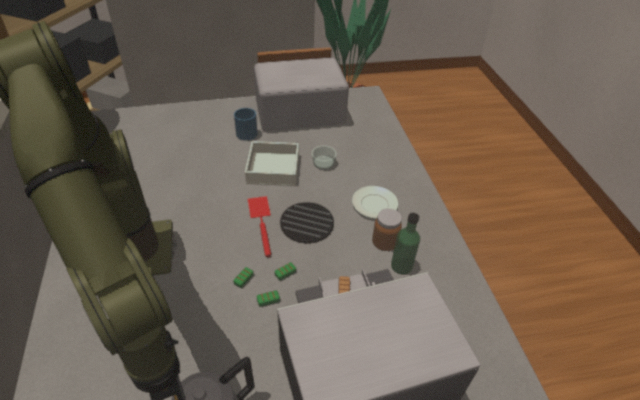

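The top view has image right = world −y and image up = +x. The tray, with tan rusks at (425,182), (405,192) and (427,199), sticks out of the oven. The look-alikes are green blocks at (370,232), (393,249) and (371,265). The trivet is at (320,205), the dish at (242,225) and the spatula at (318,244). I choose the tan rusks on the steel tray and will check that in a crop.

```bash
python3 - <<'E'
from h import *
a=cv2.imread('pics/top0.png')
A=cv2.resize(a[140:250,375:535],None,fx=5,fy=5,interpolation=cv2.INTER_CUBIC)
cv2.imwrite('pics/c1.png',A)
A=cv2.resize(a[150:260,205:365],None,fx=5,fy=5,interpolation=cv2.INTER_CUBIC)
cv2.imwrite('pics/c2.png',A)
E
```

```text
(no output)
```

View pics/c1.png

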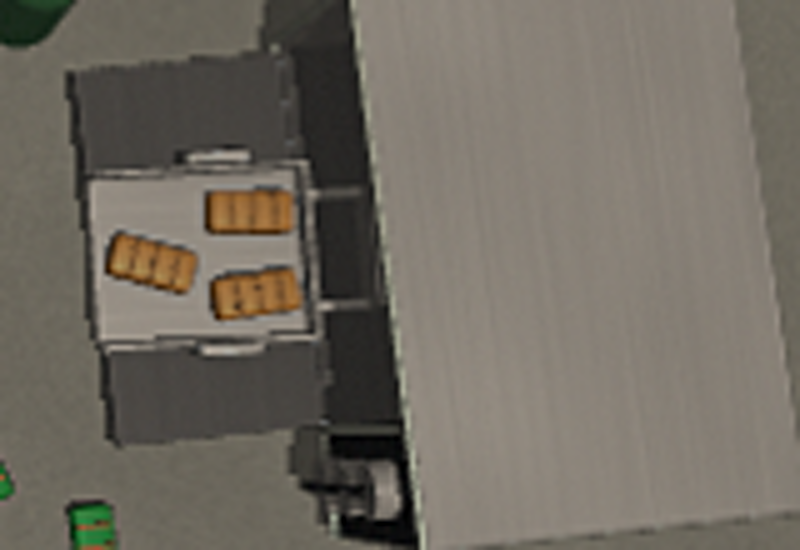

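View pics/c2.png

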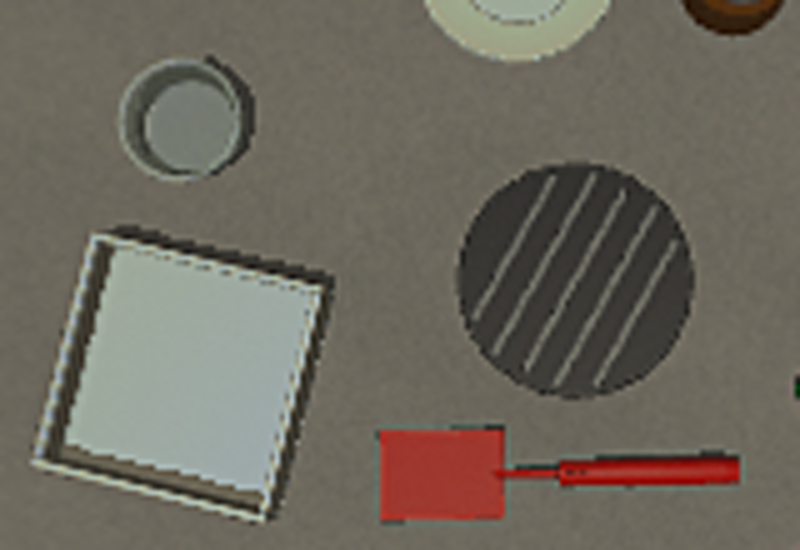

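```bash
python3 - <<'E'
from h import *
s=load('top0')
def w(p,o,z): return world(s,np.array(p)/5+o,z).round(3)[:,:2].tolist()
c1=np.array([375,140]);c2=np.array([205,150])
print('lugs far,near',w([[218,156],[231,349]],c1,.092))
print('nose corners',w([[92,178],[100,345]],c1,.049),'tail rim',w([[307,163],[321,335]],c1,.071))
print('rusks',w([[250,212],[152,263],[256,294]],c1,.071))
print('door',w([[72,72],[115,443]],c1,.045),'oven front top',w([[355,0],[412,440]],c1,.21),'knob?',w([[295,450],[330,520]],c1,.1))
print('trivet',w([[575,280]],c2,.012),'dish',w([[98,238],[330,280],[268,520],[38,462]],c2,.055),'ram',w([[182,120]],c2,.045))
print('oil',world(s,[[384,127],[378,143]],.0).round(3),world(s,[387,124],.21).round(3),'jar',world(s,[352,137],.11).round(3),'plate',world(s,[308,142],.018).round(3))
print('green',world(s,[[370,232],[393,249],[371,265]],.02).round(3).tolist(), 'spat',world(s,[[281,245],[352,244]],.01).round(3).tolist())
E
```

```text
lugs far,near [[0.633, -0.316], [0.5, -0.322]]
nose corners [[0.623, -0.237], [0.505, -0.241]] tail rim [[0.631, -0.383], [0.511, -0.39]]
rusks [[0.597, -0.343], [0.561, -0.274], [0.539, -0.346]]
door [[0.7, -0.225], [0.436, -0.252]] oven front top [[0.714, -0.374], [0.439, -0.402]] knob? [[0.432, -0.362], [0.385, -0.385]]
trivet [[0.517, 0.023]] dish [[0.543, 0.36], [0.514, 0.194], [0.346, 0.236], [0.385, 0.399]] ram [[0.629, 0.304]]
oil [[ 0.812 -0.214  0.   ]
 [ 0.751 -0.191  0.   ]] [[ 0.764 -0.189  0.21 ]] jar [[ 0.747 -0.087  0.11 ]] plate [[0.751 0.067 0.018]]
green [[0.424, -0.156, 0.02], [0.363, -0.238, 0.02], [0.307, -0.159, 0.02]] spat [[0.376, 0.163, 0.01], [0.38, -0.093, 0.01]]
```

The crop confirms three tan rusks on the steel tray. The tray origin is about (0.567, −0.313), heading 92.7°, and the far (right) lug is at (0.633, −0.316). I'll grip the far lug slightly toward the nose, away from the rusk. First I go above it.

```bash

python3 -m pendant '[0.3,0,0,-0.4,0,0,0, 0.3,0,0,-0.8,0,0,0, 0.3,0,0,-0.8,0,0,0, 0.3,0,0,-0.8,0,0,0]' 60
python3 -m pendant '[0.3,0.3,-0.09,0,0,0,0, 0.3,0.6,-0.18,0,0,0,0, 0.3,0.9,-0.28,0,0,0,0, 0.3,0.9,-0.28,0,0,0,0]' 
python3 -m pendant '[0.3,0.3,-0.09,0,0,0,0, 0.3,0.6,-0.18,0,0,0,0, 0.3,0.9,-0.28,0,0,0,0, 0.3,0.9,-0.28,0,0,0,0]' 
python3 -m pendant '[0.3,0.3,-0.09,0,0,0,0, 0.3,0.6,-0.18,0,0,0,0, 0.3,0.9,-0.28,0,0,0,0, 0.3,0.9,-0.28,0,0,0,0]' 
python3 -m pendant '[0.3,0.3,-0.09,0,0,0,-0.09, 0.3,0.6,-0.18,0,0,0,-0.18, 0.3,0.85,-0.25,0,0,0,-0.27, 0.3,0.85,-0.25,0,0,0,-0.36, 0.3,0.85,-0.25,0,0,0,-0.45, 0.3,0.85,-0.25,0.2,0,0,-0.54, 0.3,0.85,-0.25,0.4,0,0,-0.63, 0.3,0.85,-0.25,0.6,0,0,-0.72, 0.3,0.85,-0.25,0.8,0,0,-0.81, 0.3,0.85,-0.25,0.9,0,0,-0.863, 0.3,0.85,-0.25,0.9,0,0,-0.863]'
python3 - <<'E'
from h import *
s=st();a=snap('wrist','w1')
u=R.from_euler('z',2.7,degrees=True)
P=[[.633,-.316,.092],[.5,-.322,.092]]
print(pix(a,P).round(1))
E
```

```text
clock: 0.5
tool_pos: [0.163, -0.6051, 0.3623]
eef_rot: [0.991, 0.131, 0.001, 0.003]
contact_force: [0.1, 0.1, -0.1]
opening: 0.658
finger_force: 0.0
clock: 0.9
tool_pos: [0.2896, -0.5216, 0.3571]
eef_rot: [0.99, 0.138, 0.002, -0.003]
contact_force: [-0.2, -0.3, 0.2]
opening: 0.309
finger_force: 0.0
clock: 1.3
tool_pos: [0.4081, -0.4455, 0.357]
eef_rot: [0.991, 0.137, 0.002, -0.003]
contact_force: [-0.1, -0.1, 0.5]
opening: 0.299
finger_force: 0.0
clock: 1.7
tool_pos: [0.5263, -0.3695, 0.3565]
eef_rot: [0.991, 0.137, 0.001, -0.003]
contact_force: [-0.1, 0.6, 0.7]
opening: 0.303
finger_force: 0.0
clock: 2.8
tool_pos: [0.6307, -0.3081, 0.2191]
eef_rot: [0.69, 0.724, -0.002, -0.004]
contact_force: [-0.0, -0.1, 0.0]
opening: 0.298
finger_force: 0.0
2.8 [ 0.6307 -0.3081  0.2191] [ 0.6901  0.7237 -0.002  -0.0037] q [ 0.63  0.86 -0.52  1.3   0.44  1.1   0.11] F [-0.  -0.1  0. ] op 0.298 0.0
[[324.  202.3]
 [163.5 201.5]]
```

View pics/w1.png

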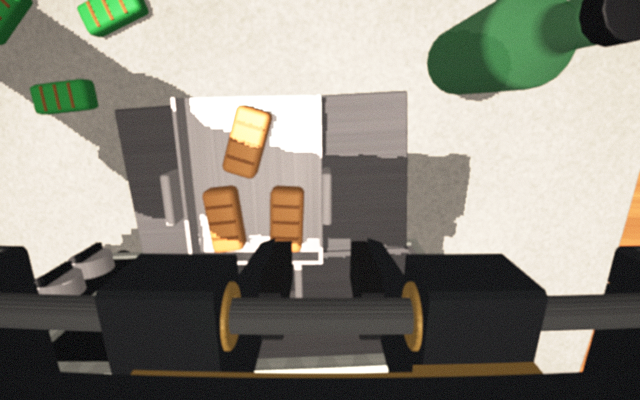

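The wrist view shows the right lug at (326,196) and the left lug at (168,197). That is a few mm from the top-view estimate.

```bash
python3 - <<'E'
from h import *
a=load('w1')
print(world(a,[[326,196],[326,173],[326,222],[168,197]],.092).round(4).tolist())
print(world(a,[[322,97],[190,97]],.049).round(4).tolist(), world(a,[[322,252],[190,252]],.071).round(4).tolist())
e=R.from_matrix(np.array([[-np.sin(x:=np.radians(2.7)),np.cos(x),0],[np.cos(x),np.sin(x),0],[0,0,-1]]).T)
rel([.634,-.305,.075],e)
E
```

```text
[[0.6344, -0.3106, 0.092], [0.6334, -0.2917, 0.092], [0.6355, -0.3329, 0.092], [0.5041, -0.3179, 0.092]]
[[0.6271, -0.2324, 0.049], [0.5102, -0.2371, 0.049]] [[0.6338, -0.3693, 0.071], [0.5115, -0.3759, 0.071]]
shift [0.019 0.017 0.976] turn [-0.003 -0.001 -0.001]
```

```bash

python3 -m pendant '[0.28,0.02,0.02,0.3,0,0,0, 0.28,0.02,0.02,0.6,0,0,0, 0.28,0.02,0.02,0.8,0,0,0, 0.28,0.02,0.02,0.9,0,0,0, 0.28,0.02,0.02,0.97,0,0,0, 0.28,0.02,0.02,0.97,0,0,0, 0.28,0.02,0.02,0.97,0,0,0]' 60
python3 -m pendant '[0.0,0,0,0,0,0,0, 0,0,0,0,0,0,0, 0,0,0,0,0,0,0, 0,0,0,0,0,0,0, 0,0,0,0,0,0,0]' 60
python3 - <<'E'
from h import *
s=st()
E
```

```text
clock: 3.55
tool_pos: [0.6382, -0.3046, 0.08]
eef_rot: [0.69, 0.724, 0.001, 0.001]
contact_force: [0.9, 0.8, 1.3]
opening: 0.275
finger_force: 0.0
clock: 4.05
tool_pos: [0.6365, -0.3049, 0.0793]
eef_rot: [0.69, 0.724, -0.001, 0.0]
contact_force: [-3.4, -0.3, 6.0]
opening: 0.079
finger_force: 60.0
4.05 [ 0.6365 -0.3049  0.0793] [ 6.903e-01  7.235e-01 -6.000e-04  2.000e-04] q [ 0.6   1.02 -0.46  1.39  0.53  0.85  0.03] F [-3.4 -0.3  6. ] op 0.079 60.0020956993103
```

```bash

python3 -m pendant '[0.2,0,0,0,0,0,0, 0.2,0,0,0,0,0,0, 0.2,0,0,0.03,0,0,0, 0.2,0,0,0.03,0,0,0, 0.2,0,0,0.03,0,0,0]' 60
python3 - <<'E'
from h import *
s=st()
E
```

```text
clock: 4.55
tool_pos: [0.6369, -0.304, 0.0733]
eef_rot: [0.69, 0.724, -0.0, -0.0]
contact_force: [0.4, -0.4, 0.0]
opening: 0.198
finger_force: 0.0
4.55 [ 0.6369 -0.304   0.0733] [ 6.900e-01  7.238e-01 -0.000e+00 -3.000e-04] q [ 0.6   1.03 -0.46  1.39  0.53  0.84  0.02] F [ 0.4 -0.4  0. ] op 0.198 0.0
```

```bash

python3 -m pendant '[0.0,0,0,0,0,0,0, 0,0,0,0,0,0,0, 0,0,0,0,0,0,0, 0,0,0,0,0,0,0]' 60
python3 -m pendant '[0.0,0,0,-0.03,0,0,0, 0,0,0,-0.06,0,0,0, 0,0,0,-0.1,0,0,0, 0,0,0,-0.14,0,0,0, 0,0,0,-0.14,0,0,0]' 60
python3 - <<'E'
from h import *
s=st();print(s['moment']);a=snap('wrist','w2')
E
```

```text
clock: 4.95
tool_pos: [0.6369, -0.3041, 0.0737]
eef_rot: [0.69, 0.724, -0.0, -0.0]
contact_force: [-0.5, 0.7, -0.9]
opening: 0.087
finger_force: 60.0
clock: 5.45
tool_pos: [0.6378, -0.3044, 0.0961]
eef_rot: [0.69, 0.724, 0.001, 0.001]
contact_force: [0.1, 0.3, -3.4]
opening: 0.091
finger_force: 60.1
5.45 [ 0.6378 -0.3044  0.0961] [6.901e-01 7.237e-01 5.000e-04 1.100e-03] q [ 0.6   1.   -0.47  1.39  0.52  0.88  0.03] F [ 0.1  0.3 -3.4] op 0.091 60.05031997337937
[ 0.03740381 -0.30039557  0.0164109 ]
```

View pics/w2.png

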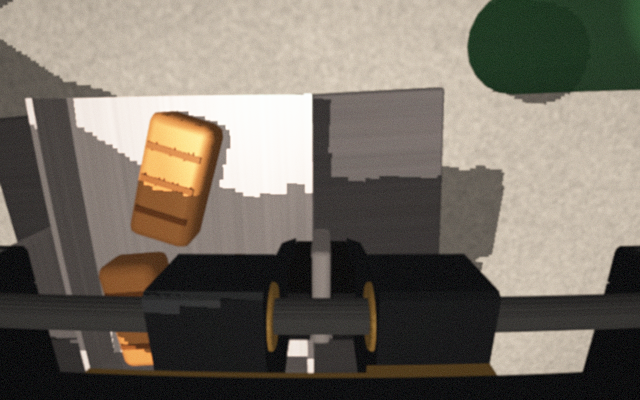

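The lug is held and the tray is lifted level, with the rusks in place and 3.4 N of load. I now draw it out along the door, then start turning it.

```bash

python3 -m pendant '[0,0.04,-0.01,0,0,0,0, 0,0.12,-0.03,0,0,0,0, 0,0.22,-0.06,0,0,0,0, 0,0.32,-0.1,0,0,0,0, 0,0.43,-0.14,0,0,0,0, 0,0.54,-0.18,-0.02,0,0,0, 0,0.65,-0.22,-0.05,0,0,0, 0,0.76,-0.26,-0.08,0,0,0, 0,0.86,-0.29,-0.11,0,0,0, 0,0.94,-0.31,-0.14,0,0,0, 0,0.98,-0.33,-0.15,0,0,0, 0,1,-0.33,-0.15,0,0,0]' 60
python3 -m pendant '[0,0.03,0,0,0,0,-0.01, 0,0.09,-0.01,0,0,0,-0.03, 0,0.17,-0.03,0,0,0,-0.07, 0,0.26,-0.04,0,0,0,-0.12, 0,0.35,-0.06,0,0,0,-0.17, 0,0.44,-0.08,0,0,0,-0.23, 0,0.53,-0.1,0,0,0,-0.29, 0,0.62,-0.11,0,0,0,-0.35, 0,0.71,-0.13,0,0,0,-0.41, 0,0.79,-0.14,0,0,0,-0.46, 0,0.85,-0.15,0,0,0,-0.49, 0,0.87,-0.16,0,0,0,-0.5]' 60
python3 - <<'E'
from h import *
s=st();print(s['moment'])
x=np.radians(92.7);e=R.from_matrix(np.array([[-np.sin(x),np.cos(x),0],[np.cos(x),np.sin(x),0],[0,0,-1]]).T)
rel([.515,.089,.042],e);a=snap('top','t1')
E
```

```text
clock: 6.7
tool_pos: [0.5803, -0.1561, 0.1176]
eef_rot: [0.69, 0.724, -0.0, 0.0]
contact_force: [-0.3, -0.4, -3.5]
opening: 0.085
finger_force: 60.1
clock: 7.9
tool_pos: [0.55, -0.0257, 0.1173]
eef_rot: [0.359, 0.933, 0.001, -0.0]
contact_force: [1.1, -0.5, -2.8]
opening: 0.085
finger_force: 60.1
7.9 [ 0.55   -0.0257  0.1173] [ 3.588e-01  9.334e-01  6.000e-04 -2.000e-04] q [ 0.31  0.83 -0.6   1.88  0.74  0.66  0.09] F [ 1.1 -0.5 -2.8] op 0.085 60.05597725510597
[ 0.20827692 -0.20223291  0.03410463]
shift [0.685 0.411 0.503] turn [ 0.001 -0.    -0.497]
```

```bash

python3 -m pendant '[0,0.02,0.01,0,0,0,-0.01, 0,0.07,0.04,0,0,0,-0.04, 0,0.13,0.08,0,0,0,-0.08, 0,0.2,0.12,0,0,0,-0.13, 0,0.27,0.16,0,0,0,-0.18, 0,0.34,0.2,0.02,0,0,-0.23, 0,0.41,0.24,0.06,0,0,-0.29, 0,0.48,0.28,0.1,0,0,-0.35, 0,0.55,0.33,0.15,0,0,-0.41, 0,0.62,0.37,0.2,0,0,-0.46, 0,0.67,0.4,0.25,0,0,-0.49, 0,0.685,0.41,0.3,0,0,-0.497]' 60
python3 - <<'E'
from h import *
s=st()
x=np.radians(92.7);e=R.from_matrix(np.array([[-np.sin(x),np.cos(x),0],[np.cos(x),np.sin(x),0],[0,0,-1]]).T)
rel([.515,.089,.042],e);a=snap('top','t1')
cv2.imwrite('pics/t1c.png',cv2.resize(a['img'][130:270,220:420,::-1],None,fx=4,fy=4,interpolation=cv2.INTER_CUBIC))
E
```

```text
clock: 9.15
tool_pos: [0.5152, 0.0888, 0.0719]
eef_rot: [-0.023, 1.0, 0.001, 0.0]
contact_force: [0.8, 0.1, -3.0]
opening: 0.083
finger_force: 60.1
9.15 [0.5152 0.0888 0.0719] [-2.320e-02  9.997e-01  7.000e-04  1.000e-04] q [ 0.14  0.92 -0.69  1.98  1.02  0.63  0.38] F [ 0.8  0.1 -3. ] op 0.083 60.05596412345767
shift [0.001 0.001 0.199] turn [ 0.001  0.    -0.   ]
```

View pics/t1c.png

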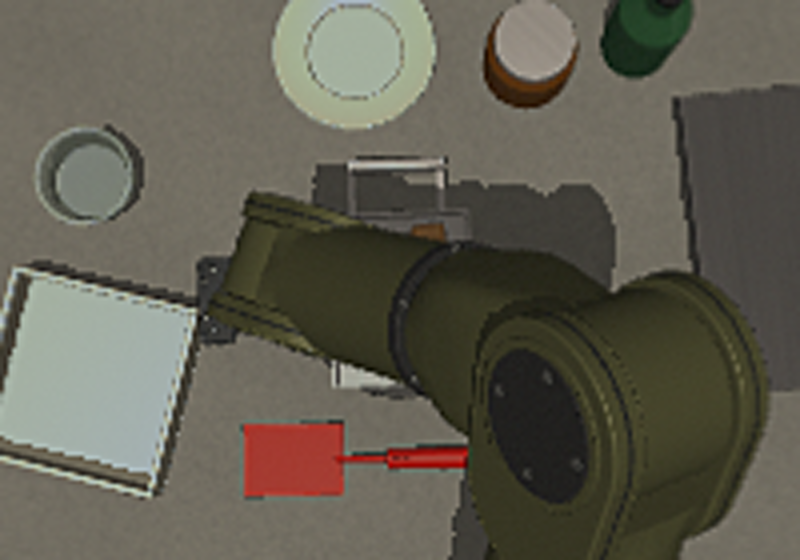

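The tray hangs level over the trivet with its handle to the far side, at crop (397,163). Next I lower it and release.

```bash

python3 -m pendant '[0,0,0,0.06,0,0,0, 0,0,0,0.12,0,0,0, 0,0,0,0.16,0,0,0, 0,0,0,0.19,0,0,0, 0,0,0,0.21,0,0,0, 0,0,0,0.22,0,0,0, 0,0,0,0.22,0,0,0]' 60
python3 - <<'E'
from h import *
s=st()
E
```

```text
clock: 9.9
tool_pos: [0.5155, 0.0869, 0.0405]
eef_rot: [-0.022, 1.0, -0.001, 0.001]
contact_force: [-3.2, -1.7, 9.8]
opening: 0.085
finger_force: 60.0
9.9 [0.5155 0.0869 0.0405] [-2.150e-02  9.998e-01 -6.000e-04  6.000e-04] q [ 0.12  0.96 -0.63  1.99  1.1   0.58  0.31] F [-3.2 -1.7  9.8] op 0.085 59.99922193586826
```

```bash

python3 -m pendant '[0.25,0,0,0,0,0,0, 0.25,0,0,0,0,0,0, 0.25,0,0,0,0,0,0, 0.25,0,0,-0.1,0,0,0, 0.25,0,0,-0.3,0,0,0, 0.25,0,0,-0.6,0,0,0, 0.25,0,0,-0.9,0,0,0, 0.25,0,0,-0.95,0,0,0]' 60
python3 -m pendant '[0.4,0,0,0,0,0,0.09, 0.4,0,0.04,-0.05,0,0,0.18, 0.4,-0.1,0.08,-0.1,0,0,0.27, 0.4,-0.2,0.12,-0.2,0,0,0.36, 0.4,-0.3,0.16,-0.2,0,0,0.45, 0.4,-0.4,-0.2,-0.2,0,0,0.54, 0.4,-0.45,-0.25,-0.2,0,0,0.63, 0.4,-0.45,-0.3,-0.2,0,0,0.72, 0.4,-0.45,-0.35,-0.2,0,0,0.81, 0.4,-0.45,-0.4,-0.2,0,0,0.9, 0.4,-0.45,-0.4,-0.2,0,0,1, 0.4,-0.45,-0.4,-0.2,0,0,1]'
python3 - <<'E'
from h import *
s=st();a=snap('wrist','w3');snap('top','t2')
E
```

```text
clock: 10.7
tool_pos: [0.5179, 0.0888, 0.1861]
eef_rot: [-0.021, 1.0, 0.001, 0.004]
contact_force: [0.4, 0.2, -0.5]
opening: 0.253
finger_force: 0.0
clock: 11.9
tool_pos: [0.5853, 0.0296, 0.211]
eef_rot: [0.692, 0.722, -0.001, 0.0]
contact_force: [-0.1, -0.3, 0.2]
opening: 0.401
finger_force: 0.0
11.9 [0.5853 0.0296 0.211 ] [ 6.922e-01  7.217e-01 -8.000e-04  1.000e-04] q [ 0.13  0.7  -0.46  1.71  0.4   0.83 -0.46] F [-0.1 -0.3  0.2] op 0.401 0.0
```

View pics/w3.png

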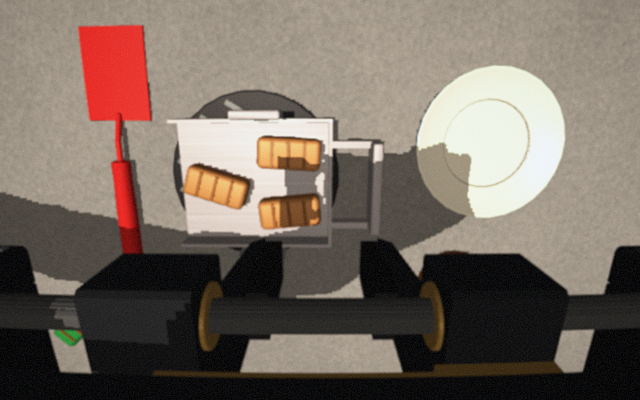

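The wrist view shows the tray on the trivet with all three rusks. The handle plate top runs from (378,143) to (376,233).

```bash
python3 - <<'E'
from h import *
a=load('w3')
h=world(a,[[378,144],[377,233]],.058);print(h.round(4).tolist())
n=world(a,[[178,122],[189,240]],.038);print('nose rim ends',n.round(4).tolist())
d=h[0]-h[1];yaw=np.degrees(np.arctan2(-d[0],d[1]));c=h.mean(0);print(yaw,c)
x=np.radians(yaw);e=R.from_matrix(np.array([[-np.sin(x),np.cos(x),0],[np.cos(x),np.sin(x),0],[0,0,-1]]).T)
print('tray origin',c[:2]-.1145*np.array([np.cos(x),np.sin(x)]))
rel([c[0],c[1],.027],e)
E
```

```text
[[0.6329, 0.0677, 0.058], [0.6389, -0.0134, 0.058]]
nose rim ends [[0.4536, 0.0784, 0.038], [0.457, -0.0364, 0.038]]
4.207218606127501 [0.63589551 0.02713281 0.058     ]
tray origin [0.52170406 0.01873265]
shift [-0.036  0.337  1.228] turn [-0.001  0.    -0.017]
```

```bash

python3 -m pendant '[0.3,-0.02,0.2,0.1,0,0,-0.01, 0.3,-0.04,0.34,0.4,0,0,-0.01, 0.3,-0.04,0.34,0.7,0,0,-0.01, 0.3,-0.04,0.34,0.7,0,0,-0.01, 0.3,-0.04,0.34,0.7,0,0,-0.01]'
python3 -m pendant '[0.3,0,0,0.2,0,0,0, 0.3,0,0,0.4,0,0,0, 0.3,0,0,0.5,0,0,0, 0.3,0,0,0.53,0,0,0, 0.3,0,0,0.53,0,0,0, 0.3,0,0,0.53,0,0,0]'
python3 - <<'E'
from h import *
s=st()
E
```

```text
clock: 12.5
tool_pos: [0.6361, 0.0267, 0.1066]
eef_rot: [0.685, 0.728, -0.001, -0.001]
contact_force: [0.4, 0.9, 0.2]
opening: 0.302
finger_force: 0.0
clock: 13.1
tool_pos: [0.6381, 0.0266, 0.029]
eef_rot: [0.686, 0.728, 0.001, 0.001]
contact_force: [0.1, 0.1, -0.3]
opening: 0.294
finger_force: 0.0
13.1 [0.6381 0.0266 0.029 ] [0.6861 0.7275 0.0012 0.0009] q [ 0.07  1.   -0.34  1.64  0.53  0.59 -0.52] F [ 0.1  0.1 -0.3] op 0.294 0.0
```

Now grip and lift slowly.

```bash

python3 -m pendant '[0.0,0,0,0,0,0,0, 0,0,0,0,0,0,0, 0,0,0,0,0,0,0, 0,0,0,0,0,0,0]' 60
python3 -m pendant '[0.0,0,0,-0.03,0,0,0, 0,0,0,-0.08,0,0,0, 0,0,0,-0.14,0,0,0, 0,0,0,-0.2,0,0,0, 0,0,0,-0.28,0,0,0, 0,0,0,-0.36,0,0,0, 0,0,0,-0.44,0,0,0, 0,0,0,-0.52,0,0,0, 0,0,0,-0.58,0,0,0, 0,0,0,-0.6,0,0,0]' 60
python3 - <<'E'
from h import *
s=st();print(s['moment']);a=snap('side','s2');b=snap('top','t3')
A=cv2.resize(a['img'][140:300,190:440],None,fx=3.2,fy=3.2,interpolation=cv2.INTER_CUBIC)
cv2.imwrite('pics/s2c.png',A[:,:,::-1])
E
```

```text
clock: 13.5
tool_pos: [0.6362, 0.0265, 0.0279]
eef_rot: [0.686, 0.728, -0.0, -0.0]
contact_force: [-2.6, 0.1, 5.3]
opening: 0.096
finger_force: 60.0
clock: 14.5
tool_pos: [0.6375, 0.0264, 0.1187]
eef_rot: [0.686, 0.727, 0.001, 0.001]
contact_force: [-0.1, 0.1, -3.8]
opening: 0.094
finger_force: 60.1
14.5 [0.6375 0.0264 0.1187] [6.861e-01 7.275e-01 8.000e-04 7.000e-04] q [ 0.1   0.88 -0.41  1.62  0.47  0.74 -0.46] F [-0.1  0.1 -3.8] op 0.094 60.07980348542333
[-0.02989416 -0.40216685  0.02258162]
```

View pics/s2c.png

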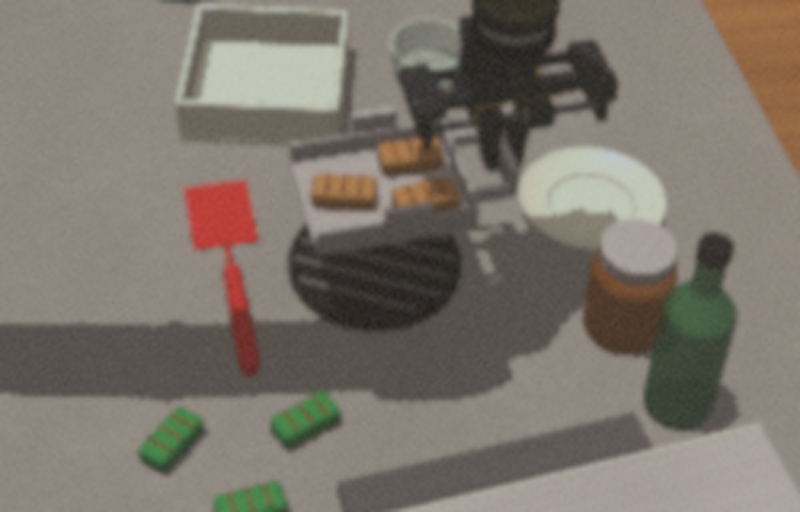

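The tray is held by its handle, level, with three rusks aboard. I carry it toward the dish, raising it on the way.

```bash

python3 -m pendant '[0,0.03,0,-0.03,0,0,0, 0,0.1,0,-0.08,0,0,0, 0,0.2,0,-0.15,0,0,-0.01, 0,0.3,0,-0.2,0,0,-0.01, 0,0.41,0,-0.26,0,0,-0.02, 0,0.52,0,-0.33,0,0,-0.02, 0,0.63,0,-0.4,0,0,-0.03, 0,0.74,0,-0.47,0,0,-0.03, 0,0.84,0,-0.54,0,0,-0.03, 0,0.92,0,-0.6,0,0,-0.03, 0,0.98,0,-0.64,0,0,-0.03, 0,1,0,-0.65,0,0,-0.03]' 60
python3 -m pendant '[0,0.03,0,-0.03,0,0,0, 0,0.1,0,-0.08,0,0,0, 0,0.2,0,-0.15,0,0,-0.01, 0,0.3,0,-0.2,0,0,-0.01, 0,0.41,0,-0.26,0,0,-0.02, 0,0.52,0,-0.33,0,0,-0.02, 0,0.63,0,-0.38,0,0,-0.03, 0,0.74,0,-0.42,0,0,-0.03, 0,0.84,0,-0.46,0,0,-0.03, 0,0.92,0,-0.48,0,0,-0.03, 0,0.98,0,-0.5,0,0,-0.03, 0,1,0,-0.5,0,0,-0.03]' 60
python3 - <<'E'
from h import *
s=st();print(s['moment'])
R0=R.from_quat(s['eef_rot']);p0=np.array(s['tool_pos'])
nose0=np.array([.472,.301,.047])
f=np.radians(190)
for a in(0,10,20,30,35,40,45,52,60,66):
    # tray rot
    T=R.from_euler('z',f)*R.from_euler('y',np.radians(a))
    lift=max(0,(45-a)/45*.0)
    nose=nose0+[0,0,.03*(a<30)]
    tcp=nose-T.apply([.1895,0,-.012])
    M=T.as_matrix();e=R.from_matrix(np.c_[-M[:,1],-M[:,0],-M[:,2]])
    print(a,tcp.round(3),end=' ');rel(tcp,e)
E
```

```text
clock: 15.8
tool_pos: [0.6281, 0.1776, 0.2157]
eef_rot: [0.668, 0.744, 0.001, 0.0]
contact_force: [-0.6, 0.1, -3.2]
opening: 0.099
finger_force: 60.1
clock: 17.0
tool_pos: [0.6118, 0.3266, 0.2899]
eef_rot: [0.651, 0.759, 0.0, -0.0]
contact_force: [-0.4, -0.4, -3.8]
opening: 0.102
finger_force: 60.1
17.0 [0.6118 0.3266 0.2899] [ 6.506e-01  7.594e-01  3.000e-04 -2.000e-04] q [-0.34  0.77 -0.47  1.26  0.35  1.19 -0.67] F [-0.4 -0.4 -3.8] op 0.102 60.0969625543803
[-0.00936679 -0.41718415 -0.01694913]
0 [0.659 0.334 0.089] shift [-1.000e-03  3.160e-01  1.339e+00] turn [ 0.    -0.    -0.013]
10 [0.654 0.333 0.122] shift [-1.000e-03  2.830e-01  1.121e+00] turn [-0.111  0.001 -0.013]
20 [0.643 0.331 0.153] shift [-0.003  0.212  0.912] turn [-0.222  0.002 -0.013]
30 [0.628 0.328 0.152] shift [-0.005  0.107  0.918] turn [-0.333  0.003 -0.013]
35 [0.618 0.327 0.166] shift [-0.006  0.041  0.829] turn [-0.389  0.004 -0.013]
40 [0.607 0.325 0.178] shift [-0.008 -0.031  0.746] turn [-0.444  0.004 -0.013]
45 [0.596 0.323 0.189] shift [-0.009 -0.111  0.669] turn [-0.5    0.005 -0.013]
52 [0.578 0.32  0.204] shift [-0.012 -0.233  0.574] turn [-0.578  0.006 -0.012]
60 [0.555 0.316 0.217] shift [-0.015 -0.385  0.485] turn [-0.667  0.006 -0.012]
66 [0.537 0.312 0.225] shift [-0.017 -0.507  0.432] turn [-0.733  0.007 -0.012]
```

```bash

python3 -m pendant '[0,0,0.01,0.03,0,0,0, 0,0,0.03,0.09,0,0,0, 0,0,0.05,0.18,0,0,0, 0,0,0.08,0.28,0,0,0, 0,0,0.12,0.38,0,0,0, 0,0,0.15,0.48,0,0,0, 0,0,0.18,0.58,0,0,0, 0,0,0.21,0.68,0,0,0, 0,0,0.24,0.78,0,0,0, 0,0,0.26,0.86,0,0,-0.01, 0,0,0.28,0.91,0,0,-0.01, 0,0,0.28,0.93,0,0,-0.01]' 60
python3 -m pendant '[0,0,0,0,-0.01,0,0, 0,0,-0.01,0,-0.03,0,0, 0,0,-0.01,-0.01,-0.05,0,0, 0,0,-0.02,-0.01,-0.08,0,0, 0,0,-0.03,-0.02,-0.11,0,0, 0,0,-0.04,-0.02,-0.14,0,0, 0,0,-0.05,-0.02,-0.17,0,0, 0,0,-0.07,-0.02,-0.2,0,0, 0,0,-0.07,-0.02,-0.22,0,0, 0,0,-0.08,-0.02,-0.24,0,0, 0,0,-0.08,-0.02,-0.24,0,0]' 60
python3 - <<'E'
from h import *
s=st();print(s['moment'])
a=snap('side','s3')
A=cv2.resize(a['img'][120:260,200:400],None,fx=4,fy=4,interpolation=cv2.INTER_CUBIC)
cv2.imwrite('pics/s3c.png',A[:,:,::-1])
E
```

```text
clock: 18.2
tool_pos: [0.6538, 0.3313, 0.1491]
eef_rot: [0.645, 0.764, -0.0, -0.0]
contact_force: [-0.7, 0.3, -3.8]
opening: 0.094
finger_force: 60.1
clock: 19.3
tool_pos: [0.64, 0.3306, 0.1539]
eef_rot: [0.633, 0.751, 0.143, 0.121]
contact_force: [0.1, -1.0, -3.8]
opening: 0.099
finger_force: 60.1
19.3 [0.64   0.3306 0.1539] [0.6328 0.7514 0.1432 0.1205] q [-0.55  0.8  -0.11  1.72  0.72  0.36 -1.09] F [ 0.1 -1.  -3.8] op 0.099 60.08808000013232
[-0.11272774  0.21431501  0.00048004]
```

View pics/s3c.png

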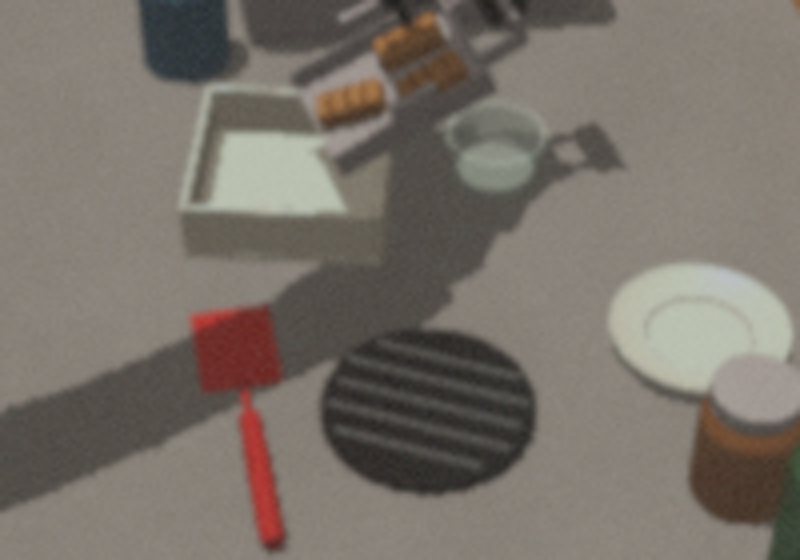

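The tray is tipped about 21° with its nose over the dish, the rusks have not slid yet, and the ramekin is clear. My picture allowance is now used up, so I'll check the rest by numbers.

```bash
cat > pour.py <<'E'
from h import *
import sys
def go(angs,nose0=[.472,.301,.052],f=190):
    for a in angs:
        T=R.from_euler('z',np.radians(f))*R.from_euler('y',np.radians(a))
        tcp=np.array(nose0)-T.apply([.1895,0,-.012])
        M=T.as_matrix();e=R.from_matrix(np.c_[-M[:,1],-M[:,0],-M[:,2]])
        print(a,end=' ');rel(tcp,e)
E
python3 -c "
from pour import *
go([22,26,30,34,38,42,46])"
```

```text
22 shift [ 0.002 -0.05   0.123] turn [-0.005  0.001 -0.003]
26 shift [ 0.002 -0.059  0.035] turn [-0.049  0.001 -0.003]
30 shift [ 0.002 -0.075 -0.052] turn [-0.093  0.001 -0.003]
34 shift [ 0.001 -0.096 -0.137] turn [-0.138  0.001 -0.002]
38 shift [ 0.001 -0.124 -0.221] turn [-0.182  0.001 -0.002]
42 shift [ 0.001 -0.157 -0.303] turn [-0.227  0.001 -0.002]
46 shift [ 0.001 -0.195 -0.383] turn [-0.271  0.001 -0.002]
```

```bash

python3 -m pendant '[0,0,-0.05,0.05,-0.02,0,0, 0,0,-0.06,0.03,-0.05,0,0, 0,0,-0.07,0,-0.07,0,0, 0,0,-0.075,-0.05,-0.09,0,0, 0,0,-0.085,-0.09,-0.115,0,0, 0,0,-0.1,-0.14,-0.14,0,0, 0,0,-0.11,-0.18,-0.16,0,0, 0,0,-0.125,-0.22,-0.18,0,0, 0,0,-0.14,-0.26,-0.2,0,0, 0,0,-0.155,-0.3,-0.225,0,0, 0,0,-0.155,-0.3,-0.225,0,0]' 60
python3 -c "
from pour import *
s=st();print(s['moment'],'q',s['q'][5])
go([42,46,50,54,58,62])"
```

```text
clock: 20.45
tool_pos: [0.6035, 0.3234, 0.1868]
eef_rot: [0.603, 0.714, 0.273, 0.229]
contact_force: [-0.1, 0.1, -3.3]
opening: 0.096
finger_force: 60.0
20.45 [0.6035 0.3234 0.1868] [0.6029 0.7137 0.2733 0.2292] q [-0.58  0.75 -0.24  2.1   2.16  0.62 -2.62] F [-0.1  0.1 -3.3] op 0.096 60.002217795699835
[-0.20331365  0.76381609  0.00910879] q 0.6223039600882022
42 shift [ 0.005  0.001 -0.007] turn [-0.002  0.001 -0.004]
46 shift [ 0.005 -0.008 -0.095] turn [-0.047  0.001 -0.004]
50 shift [ 0.004 -0.023 -0.182] turn [-0.091  0.002 -0.004]
54 shift [ 0.004 -0.044 -0.268] turn [-0.136  0.002 -0.004]
58 shift [ 0.004 -0.071 -0.352] turn [-0.18   0.002 -0.004]
62 shift [ 0.003 -0.104 -0.434] turn [-0.224  0.002 -0.003]
```

```bash
cat > rusk.py <<'E'
from h import *
def rusks(f):
    for n in('top','side'):
        a=snap(n,f+n);h=cv2.cvtColor(a['img'],cv2.COLOR_RGB2HSV)
        m=cv2.inRange(h,(8,90,70),(20,255,255));m[:, 440:]=0;m[330:]=0
        k,l,stt,c=cv2.connectedComponentsWithStats(m)
        dc=np.array([[.543,.36,.055],[.514,.194,.055],[.346,.236,.055],[.385,.399,.055]])
        print(n,[(c[i].round(1).tolist(),int(stt[i,4])) for i in range(1,k) if stt[i,4]>8],'dish rim',pix(a,dc).round().tolist())
    print('nose px',pix(a,[[.472,.301,.05]]).round())
E
python3 -c "
from rusk import *
rusks('p1')"
```

```text
top [([205.0, 48.2], 40013), ([96.8, 84.4], 25), ([102.5, 96.9], 22), ([5.4, 106.0], 45), ([17.0, 111.0], 49), ([26.9, 109.3], 18), ([85.1, 176.3], 525), ([351.0, 148.0], 64), ([70.5, 151.0], 14), ([75.0, 151.8], 26), ([255.1, 223.5], 113), ([232.1, 230.7], 45), ([243.0, 238.6], 123)] dish rim [[224.0, 198.0], [271.0, 206.0], [259.0, 254.0], [212.0, 243.0]]
side [([36.8, 23.1], 1539), ([298.5, 53.3], 552), ([74.8, 101.6], 2220), ([411.3, 103.5], 5354), ([304.6, 93.4], 10), ([113.4, 97.6], 9), ([91.2, 109.2], 13), ([99.9, 122.8], 9), ([263.0, 161.1], 206), ([279.1, 170.3], 24), ([384.6, 236.3], 477)] dish rim [[297.0, 145.0], [296.0, 176.0], [244.0, 173.0], [252.0, 142.0]]
nose px [[279. 158.]]
```

```bash
python3 -c "
from h import *
a=load('p1top');print(world(a,[[255.1,223.5],[232.1,230.7],[243,238.6]],.022).round(3).tolist(),pix(a,[[.472,.301,.05],[.447,.297,.006]]).round(1))
b=load('p1side');print(world(b,[[263,161],[279,170]],.03).round(3).tolist())
h=cv2.cvtColor(a['img'],cv2.COLOR_RGB2HSV);m=cv2.inRange(h,(5,70,40),(22,255,255))
for y in range(212,250):print(''.join('#' if v else '.' for v in m[y,215:275]))
"
```

```text
[[0.453, 0.256, 0.022], [0.426, 0.339, 0.022], [0.398, 0.299, 0.022]] [[241.  217.9]
 [244.7 225. ]]
[[0.416, 0.319, 0.03], [0.465, 0.261, 0.03]]
............................................................
............................................................
............................................................
............................................................
....................................######.##...............
....................................######.##...............
....................................######.##...............
....................................#########...............
....................................#########...............
....................................##########..............
....................................##########..............
....................................##########..............
.....................................#########..............
...............#.....................#########..............
..............###....................#########..............
..............#####..................##
[... 663 characters left out ...]
###..........................
........................##########..........................
........................#########...........................
........................#########...........................
........................#########...........................
....................#...#########...........................
.......................##########...........................
.......................##########...........................
.......................##########...........................
...........................#####............................
............................................................
............................................................
```

```bash

python3 -m pendant '[0,0,0.05,0,0,0,0, 0,0,0.12,0,0,0,0, 0,0,0.2,0,0,0,0, 0,0,0.28,0,0,0,0, 0,0,0.36,0,0,0,0, 0,0,0.44,-0.03,0,0,0, 0,0,0.52,-0.1,0,0,0, 0,0,0.6,-0.2,0,0,0, 0,0,0.6,-0.2,0,0,0, 0,0,0.6,-0.2,0,0,0]' 60
python3 -c "
from rusk import *
s=st();print(s['moment'])
rusks('p2');a=load('p2top')
h=cv2.cvtColor(a['img'],cv2.COLOR_RGB2HSV);m=cv2.inRange(h,(5,70,40),(22,255,255))
for y in range(190,250):print(''.join('#' if v else '.' for v in m[y,215:275]))
"
```

```text
clock: 21.55
tool_pos: [0.651, 0.3316, 0.2695]
eef_rot: [0.602, 0.714, 0.274, 0.231]
contact_force: [-0.3, 0.0, -2.4]
opening: 0.096
finger_force: 60.0
21.55 [0.651  0.3316 0.2695] [0.6023 0.7136 0.2736 0.2306] q [-0.69  0.64  0.01  1.92  1.81  0.34 -2.22] F [-0.3  0.  -2.4] op 0.096 60.004579927772284
[-0.1876819   0.6908651   0.04153066]
top [([205.0, 48.2], 40032), ([97.3, 84.9], 35), ([102.4, 99.1], 32), ([94.2, 99.1], 19), ([5.3, 106.0], 44), ([17.0, 111.0], 49), ([26.9, 109.3], 18), ([85.1, 176.3], 526), ([351.1, 148.0], 64), ([73.8, 151.5], 51), ([202.7, 165.1], 9), ([255.2, 223.2], 117), ([229.5, 229.0], 81), ([242.9, 238.5], 122)] dish rim [[224.0, 198.0], [271.0, 206.0], [259.0, 254.0], [212.0, 243.0]]
side [([36.9, 23.0], 1540), ([315.6, 50.9], 155), ([261.9, 56.0], 72), ([74.0, 101.9], 2134), ([411.7, 104.0], 5289), ([90.7, 109.0], 13), ([262.7, 161.4], 204), ([277.3, 170.8], 24), ([384.5, 236.3], 474)] dish rim [[297.0, 145.0], [296.0, 176.0], [244.0, 173.0], [252.0, 142.0]]
nose px [[279. 158.]]
............................................................
..............
[... 2884 characters left out ...]
###..........................
........................##########..........................
........................#########...........................
............#...........#########...........................
................#.......#########...........................
....................#...#########...........................
.......................##########...........................
.......................##########...........................
.......................##########...........................
...........................#####....#.......................
............................................................
............................................................
```

```bash

python3 -m pendant '[0,0,0,0,0.03,0,0, 0,0,0,0,0.08,0,0, 0,0,0,0,0.13,0,0, 0,0,0,0,0.18,0,0, 0,0,0,0,0.23,0,0, 0,0,0,0,0.28,0,0, 0,0,0,0,0.33,0,0, 0,0,0,0,0.38,0,0, 0,0,0,0,0.43,0,0, 0,0,0,0,0.466,0,0, 0,0,0,0,0.466,0,0, 0,0,0,0,0.466,0,0]' 60
python3 -c "
from h import *
s=st();print(s['moment'])
rel([.632,.031,.13],R.from_quat([.686,.7276,0,0]))"
```

```text
clock: 22.85
tool_pos: [0.6505, 0.3304, 0.2675]
eef_rot: [0.645, 0.764, -0.001, -0.0]
contact_force: [-1.7, 0.6, -2.2]
opening: 0.098
finger_force: 60.0
22.85 [0.6505 0.3304 0.2675] [ 6.453e-01  7.639e-01 -1.200e-03 -3.000e-04] q [-0.31  0.86 -0.53  1.14  0.42  1.25 -0.65] F [-1.7  0.6 -2.2] op 0.098 60.03329962491989
[-0.00256399 -0.3068196   0.01365696]
shift [-1.946 -0.453  0.919] turn [-0.001  0.001  0.069]
```

```bash

python3 -m pendant '[0,-0.1,-0.02,0,0,0,0, 0,-0.3,-0.07,0,0,0,0, 0,-0.5,-0.12,0,0,0,0, 0,-0.7,-0.17,0,0,0,0, 0,-0.87,-0.21,0.1,0,0,0, 0,-0.97,-0.23,0.2,0,0,0, 0,-0.97,-0.23,0.2,0,0,0]' 60
python3 -m pendant '[0,-0.1,-0.02,0.05,0,0,0.01, 0,-0.3,-0.07,0.15,0,0,0.02, 0,-0.5,-0.12,0.3,0,0,0.03, 0,-0.7,-0.17,0.45,0,0,0.04, 0,-0.87,-0.21,0.6,0,0,0.06, 0,-0.97,-0.22,0.7,0,0,0.07, 0,-0.97,-0.22,0.7,0,0,0.07, 0,-0.97,-0.22,0.7,0,0,0.07]' 60
python3 -c "
from h import *
s=st();print(s['moment'])
rel([.632,.031,.03],R.from_quat([.686,.7276,0,0]))
a=snap('wrist','w5')
h=cv2.cvtColor(a['img'],cv2.COLOR_RGB2HSV);g=cv2.cvtColor(a['img'],cv2.COLOR_RGB2GRAY)
# expected tray outline, level tray at current TCP
R0=R.from_quat(s['eef_rot']);p=np.array(s['tool_pos'])
pts=[[-.1145+.1895-.1145+.1145,y,.004] for y in(-.062,.062)]+[[-.008,y,.047] for y in(-.066,.066)]
W=[p+R0.apply([-q[1],-(q[0]+.1145),-(q[2]-.016)]) for q in pts];print(np.round(W,3).tolist(),pix(a,W).round(1).tolist())
np.save('W.npy',W)
cv2.imwrite('pics/w5.png',a['img'][:,:,::-1])
"
```

```text
clock: 23.55
tool_pos: [0.6397, 0.1755, 0.2373]
eef_rot: [0.647, 0.763, -0.004, 0.0]
contact_force: [0.1, -0.3, -3.4]
opening: 0.097
finger_force: 60.0
clock: 24.35
tool_pos: [0.6334, 0.0351, 0.1349]
eef_rot: [0.686, 0.728, 0.001, -0.001]
contact_force: [-0.6, -0.5, -2.0]
opening: 0.097
finger_force: 60.0
24.35 [0.6334 0.0351 0.1349] [ 6.855e-01  7.280e-01  9.000e-04 -7.000e-04] q [ 0.13  0.86 -0.48  1.62  0.51  0.79 -0.51] F [-0.6 -0.5 -2. ] op 0.097 60.03352442756295
[ 0.01980743 -0.29647405 -0.04217337]
shift [-0.028 -0.011  0.699] turn [ 0.    -0.001  0.001]
[[0.44, 0.086, 0.123], [0.448, -0.038, 0.123], [0.523, 0.094, 0.166], [0.531, -0.037, 0.166]] [[-69.6, 127.5], [-7.2, 345.5], [6.3, 118.6], [81.9, 422.2]]
```

```bash

python3 -m pendant '[0,-0.03,-0.01,0.1,0,0,0, 0,-0.03,-0.01,0.25,0,0,0, 0,-0.03,-0.01,0.4,0,0,0, 0,-0.03,-0.01,0.52,0,0,0, 0,-0.03,-0.01,0.6,0,0,0, 0,-0.03,-0.01,0.66,0,0,0, 0,-0.03,-0.01,0.69,0,0,0, 0,-0.03,-0.01,0.71,0,0,0, 0,-0.03,-0.01,0.71,0,0,0]' 60
python3 -c "
from h import *
s=st();print(s['moment'])"
```

```text
clock: 25.3
tool_pos: [0.6318, 0.0288, 0.0283]
eef_rot: [0.686, 0.728, -0.0, -0.0]
contact_force: [0.3, -0.3, -1.6]
opening: 0.097
finger_force: 60.0
25.3 [0.6318 0.0288 0.0283] [ 6.860e-01  7.276e-01 -0.000e+00 -2.000e-04] q [ 0.09  1.01 -0.39  1.66  0.61  0.6  -0.58] F [ 0.3 -0.3 -1.6] op 0.097 59.98470364138484
[-0.04638971 -0.15635717 -0.01842496]
```

```bash

python3 -m pendant '[0,0,0,0.01,0,0,0, 0,0,0,0.01,0,0,0, 0.3,0,0,0.01,0,0,0, 0.3,0,0,0.01,0,0,0, 0.3,0,0,0.01,0,0,0, 0.3,0,0,-0.15,0,0,0, 0.3,0,0,-0.4,0,0,0, 0.3,0,0,-0.7,0,0,0, 0.3,0,0,-1,0,0,0, 0.3,0,0,-1,0,0,0]' 60
python3 -m pendant '[0.3,0,-0.3,-0.05,0,0,0, 0.3,0,-0.35,-0.1,0,0,0, 0.3,0,-0.35,-0.1,0,0,0, 0.3,0,-0.35,-0.1,0,0,0]'
python3 -c "
from rusk import *
s=st();a=snap('wrist','w6')
# tray model prediction overlay check: bright/steel edges vs predicted, score over dx,dy,yaw,z
g=cv2.GaussianBlur(cv2.cvtColor(a['img'],cv2.COLOR_RGB2GRAY),(3,3),0)
E=cv2.Canny(g,40,120);D=cv2.distanceTransform(255-E,cv2.DIST_L2,5)
def seg(p,q,n=30):return np.linspace(p,q,n)
def model():
    L=[seg([75,-62,4],[75,62,4]),seg([-78,-65,26],[75,-65,26]),seg([-78,65,26],[75,65,26])]
    for sx in(-119,-110):L.append(seg([sx,-42,46],[sx,42,46]))
    for y in(62,70,-62,-70):L.append(seg([-30,y,47],[14,y,47]))
    return np.vstack(L)/1000
M=model();best=[]
for tilt in(-4,-2,0,2,4):
  for yaw in np.arange(180,189,1.):
    for x in np.arange(.504,.534,.002):
      for y in np.arange(.010,.038,.002):
        W=R.from_euler('ZY',[yaw,tilt],degrees=True).apply(M)+[x,y,.012]
        u=pix(a,W).round().astype(int);ok=(u[:,0]>=0)&(u[:,0]<640)&(u[:,1]>=0)&(u[:,1]<235)
        d=np.minimum(D[u[ok,1],u[ok,0]],8).mean();best.append((d,tilt,yaw,round(x,3),round(y,3),ok.sum()))
best.sort();print(best[:4]);print([b for b in best if b[1]==0][:1])
rusks('p3')
"
```

```text
clock: 26.3
tool_pos: [0.6355, 0.0294, 0.1839]
eef_rot: [0.686, 0.727, 0.004, 0.003]
contact_force: [0.8, -0.3, -0.8]
opening: 0.296
finger_force: 0.0
clock: 26.7
tool_pos: [0.5803, 0.0251, 0.1926]
eef_rot: [0.686, 0.727, 0.0, 0.0]
contact_force: [0.4, -0.9, 0.0]
opening: 0.298
finger_force: 0.0
26.7 [0.5803 0.0251 0.1926] [6.863e-01 7.274e-01 1.000e-04 1.000e-04] q [ 0.17  0.73 -0.52  1.74  0.48  0.8  -0.51] F [ 0.4 -0.9  0. ] op 0.298 0.0
[(np.float32(1.627114), 0, np.float64(183.0), np.float64(0.518), np.float64(0.022), np.int64(176)), (np.float32(1.6929882), -2, np.float64(183.0), np.float64(0.518), np.float64(0.022), np.int64(176)), (np.float32(1.6941773), 0, np.float64(184.0), np.float64(0.518), np.float64(0.022), np.int64(176)), (np.float32(1.7108217), 0, np.float64(182.0), np.float64(0.518), np.float64(0.022), np.int64(175))]
[(np.float32(1.627114), 0, np.float64(183.0), np.float64(0.518), np.float64(0.022), np.int64(176))]
top [([205.5, 47.9], 39806), ([117.2, 92.8], 13), ([102.8, 96.9], 10), ([112.0, 107.2], 99), ([5.4, 106.0], 45), ([17.0, 111.0], 48), ([26.9, 109.3], 18), ([85.1, 176.3], 521), ([351.4, 148.4], 59), ([74.7, 152.1], 15), ([255.2, 223.1], 125), ([228.4, 228.5], 95), ([242.9, 238.5], 122)] dish rim [[224.0, 198.0], [271.0, 206.0], [259.0, 254.0], [212.0, 243.0]]
side [([36.7, 23.1], 1551), ([268.4, 55.9], 208), ([74.8, 104.6], 2381), ([412.5, 103.9], 5265), ([91.5, 109.0], 15), ([341.2, 143.9], 12), ([262.8, 161.2], 203), ([279.9, 170.3], 17), ([384.5, 236.4], 481)] dish rim [[297.0, 145.0], [296.0, 176.0], [244.0, 173.0], [252.0, 142.0]]
nose px [[279. 158.]]
```

```bash
python3 -c "
from h import *
a=load('top0')['img'].astype(int);b=load('p3top')['img'].astype(int)
d=np.abs(a-b).max(2)[190:262,205:280]>40;print(d.sum(),'changed px by dish (rusks ~400)')
print(r.finish_job())"
```

```text
467 changed px by dish (rusks ~400)
the job is handed in; nothing more can be done
None
```

The job is handed in at about 27 s on the robot clock: the last pictures put all three rusks in the dish and the empty tray flat on the trivet, about 1 mm off centre. The dish looks unmoved, and I didn't separately re-check the other items on the counter.

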